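# Stack culture dishes on the banding stand and hold the tensioner shut

## Task

Stack the two loose petri dishes squarely, one on the other, on top of the dish that already stands in the banding stand, and let go of them. Then push the stand's sprung tensioner arm by its tall handle back past its ratchet click until its roller pins the whole pile of three against the fence, and finish while still holding it there: the arm springs open if let go. Leave the other things on the bench alone.

Things in the scene. Friction and masses are not known exactly. Their poses are not given: they have to be found in the camera images.
- stand: Banding stand, fixed; place and yaw vary. Grey plate 8 mm thick, from -65 to +50 mm in its x and -125 to +50 mm in its y; z up, origin on the bench under the nest. An upright fence (8 mm thick, 50 mm wide along y, top 51 mm above the bench) has its flat face at x = +30 mm, looking to -x: a dish centred on the nest just touches it. The tensioner arm pushes towards +x, against the fence.
- nest (a point): Centre of the pile's place, on top of the plate (8 mm above the bench): the dish centre when the pile is pinned against the fence. Axes as the stand's.
- hinge (a point): Point on the tensioner arm's vertical hinge axis, at stand x = -38, y = -95 mm, 60 mm above the bench.
- tensioner: Steel tensioner arm on the vertical hinge axis (origin: on this axis, at bench height). Its flat bar (10 mm wide, 12 to 22 mm above the bench) runs 140 mm along its own +y and carries the white idler roller and, at its end, the upright handle. Its spring pushes back at the handle with about 2 N when open and 6 N when the pile is pinned; the click adds about 2 N and does not lock the arm.
- handle (a point): Centre of the black grip of the arm's upright handle: 16 mm diameter, from 56 to 98 mm above the bench (this point at 77 mm), 140 mm from the hinge axis. A thinner 10 mm rod is below it. The grip is above the top of the pile of three (56 mm). It can be pushed with shut fingers or gripped from above.
- roller (a point): Centre of the white idler roller: upright, 16 mm diameter, 9 to 58 mm above the bench, 95 mm from the hinge axis.
- swing (a joint): Angle of the tensioner arm, rad: 0 sprung open (the start), growing as it swings clockwise seen from above, towards the pile. At angle q the handle is at hinge + 140 mm * (-sin(0.62-q), cos(0.62-q)) in the stand's x and y. The pawl clicks over at about 0.42 and has dropped fully by 0.55; the roller pins a pile in the nest at 0.62; end stop 0.632.
- pawl (a joint): Lift of the sprung pawl slider beside the hinge, m: 0 dropped (start and after the click), about 0.003 while the arm's tooth passes under it.
- dish_base: Petri dish that already stands on the stand's plate, 2 to 5 mm short of the fence and up to 2 mm off sideways. Its height is 16 mm, its diameter 60 mm (dish and lid are one rigid piece, about 16 g). Origin at the centre of its underside.
- dish_base_mid (a point): Centre of that dish, half-way up (8 mm above its underside).
- dish_a: First loose petri dish, standing flat on the bench to the left of the stand. Its height is 16 mm, its diameter 60 mm (dish and lid are one rigid piece, about 16 g). Origin at the centre of its underside.
- dish_a_mid (a point): Centre of the first loose dish, half-way up (8 mm above its underside). It may go second or third in the pile.
- dish_b: Second loose petri dish, standing flat on the bench to the left of the stand, like the first. Its height is 16 mm, its diameter 60 mm (dish and lid are one rigid piece, about 16 g). Origin at the centre of its underside.
- dish_b_mid (a point): Centre of the second loose dish, half-way up. It may go second or third in the pile.
- marker_black: Bystander to be left alone: black double-ended marker pen.
- timer: Bystander to be left alone: white digital bench timer.
- jar_yellow: Bystander to be left alone: specimen jar with yellow lid.
- tape_roll: Bystander to be left alone: small roll of lime label tape.
Mind the look-alikes: they are no part of the job. Leave any brown or orange look-alike of the dish_a alone.

How it is judged (in metres and radians):
On the way, in this order (a step that is already met when the one before it is completed fails the run):
1. one loose dish lies flat and squarely on the stand's dish, released, the arm not yet pushed past its click (((height (world z) of dish_a_mid between 0.028 and 0.036 m and horizontal distance between dish_a_mid and dish_base_mid below 0.006 m and angle between dish_a_mid's own z axis and vertical below 0.06 rad) or (height (world z) of dish_b_mid between 0.028 and 0.036 m and horizontal distance between dish_b_mid and dish_base_mid below 0.006 m and angle between dish_b_mid's own z axis and vertical below 0.06 rad)) and contact force between the fingers and dish_a below 0.05 N and contact force between the fingers and dish_b below 0.05 N and contact force between the fingers and dish_base below 0.05 N and value of joint swing below 0.3 rad), for 0.2 s.
2. all three dishes lie in one square pile, released, the arm not yet pushed past its click (((height (world z) of dish_a_mid between 0.028 and 0.036 m and horizontal distance between each of dish_a_mid, dish_b_mid and dish_base_mid below 0.006 m and angle between each of dish_a_mid, dish_b_mid's own z axis and vertical below 0.06 rad and height (world z) of dish_b_mid between 0.044 and 0.052 m) or (height (world z) of dish_b_mid between 0.028 and 0.036 m and horizontal distance between each of dish_b_mid, dish_a_mid and dish_base_mid below 0.006 m and angle between each of dish_b_mid, dish_a_mid's own z axis and vertical below 0.06 rad and height (world z) of dish_a_mid between 0.044 and 0.052 m)) and contact force between the fingers and dish_a below 0.05 N and contact force between the fingers and dish_b below 0.05 N and contact force between the fingers and dish_base below 0.05 N and value of joint swing below 0.3 rad), for 0.2 s.
3. the arm is pushed past the click, the pawl dropped again (value of joint swing above 0.53 rad and value of joint pawl below 0.0008 m), for 0.1 s.
At the end, for the whole second after the job is handed in: Three dishes in one flat pile, axes within 6 mm of the base dish's and that within 6 mm of the nest, fingers off them; the arm past its click (swing over 0.59, pawl under 0.8 mm), at rest, held by the fingers with over 2 N, its roller pressing the pile with over 1 N (((height (world z) of dish_a_mid between 0.028 and 0.036 m and horizontal distance between each of dish_a_mid, dish_b_mid and dish_base_mid below 0.006 m and angle between each of dish_a_mid, dish_b_mid's own z axis and vertical below 0.06 rad and height (world z) of dish_b_mid between 0.044 and 0.052 m) or (height (world z) of dish_b_mid between 0.028 and 0.036 m and horizontal distance between each of dish_b_mid, dish_a_mid and dish_base_mid below 0.006 m and angle between each of dish_b_mid, dish_a_mid's own z axis and vertical below 0.06 rad and height (world z) of dish_a_mid between 0.044 and 0.052 m)) and angle between dish_base_mid's own z axis and vertical below 0.06 rad and height (world z) of dish_base_mid between 0.012 and 0.02 m and horizontal distance between dish_base_mid and nest below 0.006 m and value of joint swing above 0.59 rad and value of joint pawl below 0.0008 m and linear speed of tensioner below 0.01 m/s and contact force between the fingers and tensioner above 2 N and contact force between the fingers and dish_a below 0.05 N and contact force between the fingers and dish_b below 0.05 N and contact force between the fingers and dish_base below 0.05 N and (contact force between tensioner and dish_base above 1 N or contact force between tensioner and dish_a above 1 N or contact force between tensioner and dish_b above 1 N)); the arm keeps its last pose, push and grip.
It fails at once if the black double-ended marker pen is moved by more than 2 cm (distance of marker_black from where it was at the start of the episode above 0.02 m).
It fails at once if the white digital bench timer is moved by more than 2 cm (distance of timer from where it was at the start of the episode above 0.02 m).
It fails at once if the specimen jar with yellow lid is moved by more than 2 cm (distance of jar_yellow from where it was at the start of the episode above 0.02 m).
It fails at once if the small roll of lime label tape is moved by more than 2 cm (distance of tape_roll from where it was at the start of the episode above 0.02 m).
It also fails if it takes over 64 s, if anything falls off the work surface, if the arm or the gripper's body presses on something with over 40 N, if the wrist force passes 120 N, or if a joint passes its speed limit or range.

## Robot

A 6-joint arm with a two-finger parallel gripper is mounted at the origin on a cart in front of the work surface, level with it; the furniture and walls round the work are solid. World frame = base frame: x ahead of the robot, y to its left, z up, the work surface at z = 0. Lengths are in m, angles in degrees, forces in N, time in s.
With the tool pointing down it reaches from about 0.4 to 0.825 m from the base axis. Payload 7 kg.
Tool frame: the origin (TCP) lies on the front face of the gripper's body, between the roots of the fingers; the fingertips stand 66 mm ahead of it and the grasp point (between the pads) lies 47 mm ahead of it; z points along the fingers, y is the line along which they close (so a half turn about z gives the same grasp; the last joint's range is limited). The gripper opens to 88 mm and grips with 3 to 60 N. Pads are 19 mm wide; open, the fingers measure 130 mm over their backs; the gripper's body (78 mm by 193 mm) begins 47 mm behind the grasp point.
Start: joints at [89.788, 20.546, 0.682, 0, -70.136, -16.507], TCP at [0.194, 0.646, 0.292] pointing down, gripper open.
Joint ranges: [-176.03, 176.03], [-82.01, 121.73], [-58.28, 71.71], [-173.87, 95.51], [-174.79, -0.11], [-173.66, 173.66]. Speed limits (degrees/s): [136.94, 136.94, 172.46, 180, 180, 180].

## Interface

Orientations are given as [roll, pitch, yaw] about the fixed x, y, z axes, in that order (R = Rz(yaw) Ry(pitch) Rx(roll)).
In Python, from plant import ctrl gives the robot as it stands.
- The arm moves only by the tool send_rows, never from a script. Its argument "deltas" is a list of rows, each a list of 2 entries, a list of its own where there are three numbers: the shift along the tool's x, y, z each as a share of 800 mm, from -1 to 1, then the turn about the tool's z as a share of 90 degrees, from -1 to 1. A call has exactly 5 rows; each row is the pose to reach, as a shift and turn from the pose commanded when the call began, along the tool's axes at that moment; what a row does not reach only later rows make up. A row lasts 1/12 s, in which the tool goes at most 41.7 mm and 7.16 degrees, less where a joint would pass 70% of its speed; a pose out of reach is approached as far as the arm can. A call with a number of a shift or a turn outside -1 to 1 is refused whole. A call with a gripper value outside its range is refused whole. "gripper" is the opening, from 0 (shut) to 1 (fully open), set as the call begins (left out, the last holds). The fingers move at their own pace and stop on an object; the grip force is fixed at half the most. Time passes only in rows, so rows that repeat a pose let the fingers close, or fill a call up. It gives the time, the measured TCP pose, the force, the opening and the grip force at its end, in the units of the state.
- ctrl.get_obs(): the state, without advancing time (a new reading comes with each control period).
- ctrl.snapshot(name): name is "scene" or "top" or "wrist"; returns a dict with "color" (480x640x3 uint8, red, green, blue), "vertical_fov" (degrees; the focal length in pixels is half the picture's height over the tangent of half this angle, whatever the lens; pixels are square), "cx", "cy" (the principal point, pixels), "k1" (the pictures are not rectified: a ray, as slopes to the right and down, at radius r is drawn at 1 + k1 r^2 times it, then the intrinsics apply), "rvec" (rotation vector, rad) and "tvec" (3), from world to camera coordinates, as OpenCV has them. Camera axes: x right, y down, z forward; pixel columns grow to the right and rows downward; lengths in m; the calibration is good to about 2 mm. A picture is of the moment at which its call begins. There is no depth.
- ctrl.close_job(): hands the job in; it is judged then, once.
Trained networks look in a picture, given as the dict that the camera call returned (one of the last four; its "shot" number tells which), for a name from the list of things; names that differ only in an ending like _2 or _b are one class to them, and where a whole thing is asked for, a point or a joint stands for the part that bears it (a point fixed in the world has none). Each returns a list of dicts, best first, with "conf" (0 to 1); they miss things now and then, are a little off and sometimes report something else, mostly with a low value. They report only what shows in the picture. A call takes as long as a camera call. They do not tell look-alikes from the thing itself.
- ctrl.boxes_of(picture, thing): "xy" ([column, row] as shares, 0 to 1, of the picture: columns of its width, rows of its height, amid what is visible of it).
- ctrl.cut_out(picture, thing): "pixels" (480x640 bool, what is visible of it) and "xy" ([column, row] as shares, 0 to 1, of the picture: columns of its width, rows of its height, amid what is visible of it).
The state is a dict: "clock": time; "joint_pos": joint angles; "qvel": joint speeds; "tau": joint torques, N m; "tool_pos": TCP position; "orientation": TCP orientation; "force": force on the tool from outside, world axes, zero at the start; "moment": the same for the moment, N m; "opening": finger opening in m; "gripper_force": force on a finger pad.
Only numpy, scipy, OpenCV 4.12 (cv2) and the standard library are available. Lean on these libraries where they do the work, as an engineer would, in place of code of your own. Each camera call takes 0.05 s, during which the arm holds its last target. There are 200 camera calls.

## Working session

There is one attempt and no reset: what is moved stays moved. The work goes in short steps, Python scripts to look and compute and a tool call to move; the robot and the scene stay as the last step left them, time stands still between calls to the robot, and variables do not carry over. Pictures are saved under pics/ and viewed, at most 10 in all, crops included, and the job is handed in when it is done.

Besides the shell and the picture viewer there is one more tool, called as a command line: name --argument value ..., lists and objects as JSON in quotes. send_rows: Moves the arm, as the interface text tells. Shift numbers are shares of 800 mm and turn numbers shares of 90 degrees, none past 1 either way. Its arguments: {"type":"object","properties":{"deltas":{"type":"array","items":{"type":"array"}},"gripper":{"type":"number"}},"required":["deltas"]}

```bash
ls; mkdir -p pics
cat > h.py <<'E'
import numpy as np,cv2
from plant import ctrl
from scipy.spatial.transform import Rotation as Ro
def cam(p):
    f=240/np.tan(np.radians(p["vertical_fov"])/2)
    R=cv2.Rodrigues(np.array(p["rvec"],float))[0]; t=np.array(p["tvec"],float).ravel()
    return f,R,t
def ray2z(p,u,v,z):
    f,R,t=cam(p); d=np.array([(u-p["cx"])/f,(v-p["cy"])/f]); s=d.copy()
    for _ in range(30): s=d/(1+p["k1"]*(s@s))
    w=R.T@np.array([s[0],s[1],1]); o=-R.T@t
    return o+w*(z-o[2])/w[2]
def proj(p,X):
    f,R,t=cam(p); c=(R@np.atleast_2d(X).T).T+t; s=c[:,:2]/c[:,2:]
    s=s*(1+p["k1"]*(s**2).sum(1,keepdims=True)); return s*f+[p["cx"],p["cy"]]
def save(p,n): cv2.imwrite(f"pics/{n}.png",p["color"][:,:,::-1])
E
python3 - <<'E'
from h import *
o=ctrl.get_obs(); print(o["tool_pos"],o["orientation"],o["clock"])
ims=[]
for n in("scene","top"):
    p=ctrl.snapshot(n); save(p,n+"0")
    print(n,cam(p)[0],p["k1"],-cam(p)[1].T@cam(p)[2])
    for th,z in [("dish_a",.008),("dish_base",.016),("stand",.008),("handle",.077),("roller",.058),("marker_black",.01),("timer",.01),("jar_yellow",.03),("tape_roll",.01)]:
        for r in ctrl.boxes_of(p,th)[:5]:
            u,v=r["xy"][0]*640,r["xy"][1]*480
            print(th,round(r["conf"],2),round(u),round(v),ray2z(p,u,v,z)[:2].round(3))
E
```

```text
pics
[0.19407643 0.64609426 0.29124767] [ 1.79907172e+02 -5.01807660e-03 -1.67274997e+01] 0.0
scene 510.98207409612996 -0.06086143631521865 [-0.12060198 -0.65038289  0.63831223]
dish_a 0.97 223 252 [0.451 0.002]
dish_a 0.83 234 281 [ 0.398 -0.078]
dish_a 0.82 269 209 [0.637 0.034]
dish_a 0.79 180 268 [0.363 0.036]
dish_a 0.57 393 279 [ 0.583 -0.324]
dish_base 0.7 347 265 [ 0.559 -0.233]
dish_base 0.46 369 359 [ 0.376 -0.393]
stand 0.7 358 285 [ 0.527 -0.278]
handle 0.55 322 290 [ 0.41  -0.278]
roller 0.58 327 293 [ 0.427 -0.276]
marker_black 0.7 329 289 [ 0.483 -0.243]
marker_black 0.57 250 234 [ 0.532 -0.002]
marker_black 0.42 346 264 [ 0.567 -0.225]
timer 0.94 368 358 [ 0.382 -0.388]
jar_yellow 0.75 294 182 [0.742 0.043]
tape_roll 0.67 334 217 [ 0.693 -0.11 ]
top 615.1058719931059 -0.030089698701489438 [ 0.2862433  -0.20115804  1.19636457]
dish_a 0.97 202 331 [0.361 0.04 ]
dish_a 0.9 226 200 [0.627 0.035]
dish_a 0.69 269 321 [ 0.395 -0.085]
dish_a 0.56 222 282 [0.459 0.016]
dish_base 0.88 350 247 [ 0.556 -0.225]
stand 0.78 373 266 [ 0.527 -0.274]
handle 0.96 381 288 [ 0.474 -0.289]
handle 0.21 376 265 [ 0.514 -0.276]
roller 0.63 382 288 [ 0.478 -0.292]
roller 0.43 350 250 [ 0.541 -0.224]
marker_black 0.81 239 249 [ 0.529 -0.007]
timer 0.71 373 266 [ 0.526 -0.274]
timer 0.7 427 352 [ 0.372 -0.393]
jar_yellow 0.61 234 151 [0.723 0.029]
tape_roll 0.76 296 167 [ 0.712 -0.098]
tape_roll 0.63 225 284 [0.457 0.01 ]
```

Run:
```python
import cv2
a=cv2.imread("pics/top0.png")[120:400,150:470]; cv2.imwrite("pics/top0c.png",cv2.resize(a,None,fx=2.1,fy=2.1,interpolation=cv2.INTER_CUBIC))
a=cv2.imread("pics/scene0.png")[150:390,130:450]; cv2.imwrite("pics/scene0c.png",cv2.resize(a,None,fx=2.5,fy=2.5,interpolation=cv2.INTER_CUBIC))
```

```text
(no output)
```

View pics/top0c.png

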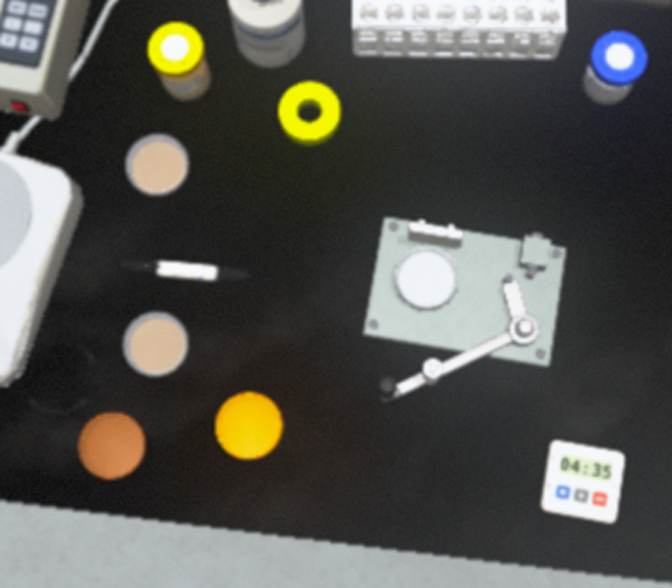

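View pics/scene0c.png

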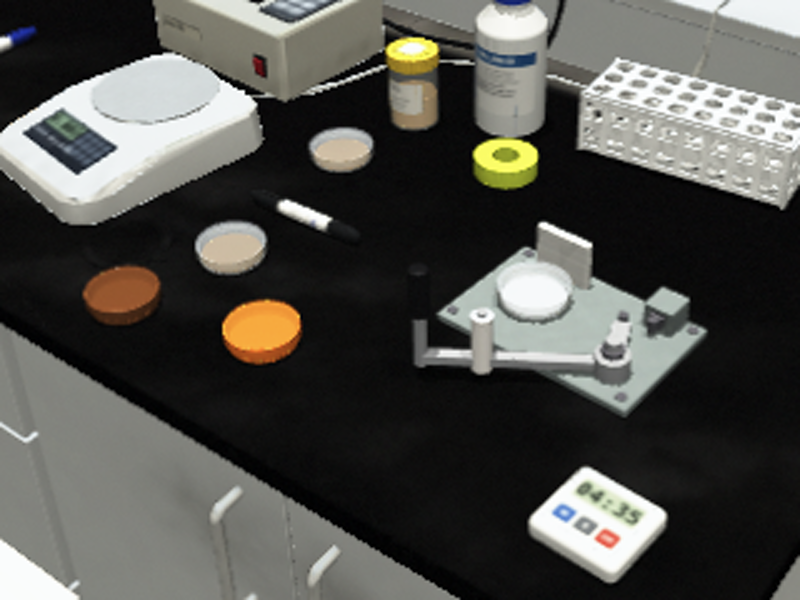

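Top crop: the beige dishes are at (157,164) and (155,344), with the pen between them at (185,270). The base dish is at (426,279), the handle at (388,388) and the hinge at (524,328). The brown and orange look-alikes are at the bottom. The scene crop agrees. The scale and jar are close to the far dish, so I need their heights.

```bash
cat >> h.py <<'E'
from scipy.optimize import least_squares,minimize
A=np.linspace(0,2*np.pi,60,endpoint=False); C=np.c_[np.cos(A),np.sin(A)]
def dishfit(p,mask,z0,r=.03,h=.016):
    m=mask.astype(np.uint8); n,l,s,c=cv2.connectedComponentsWithStats(m)
    k=1+np.argmax(s[1:,4]); M=c[k]
    def cen(q):
        P=np.vstack([np.c_[q+r*C,np.full(60,z)] for z in(z0,z0+h)])
        H=cv2.convexHull(proj(p,P).astype(np.float32)); mo=cv2.moments(H); return np.array([mo["m10"]/mo["m00"],mo["m01"]/mo["m00"]]),mo["m00"]
    g=ray2z(p,*M,z0+h/2)[:2]
    q=least_squares(lambda q:cen(q)[0]-M-0*0,g,diff_step=1e-3).x
    return q,s[k,4]/cen(q)[1]
E
python3 - <<'E'
from h import *
P={n:ctrl.snapshot(n) for n in("top","scene")}
for n,p in P.items():
    for th,z in(("dish_a",0),("dish_base",.008)):
        for r in ctrl.cut_out(p,th)[:5]:
            q,a=dishfit(p,r["pixels"],z); print(n,th,round(r["conf"],2),q.round(4),"area ratio",round(a,2))
t,s=P["top"],P["scene"]
px=lambda c:np.array(c)/2.1+[150,120]
loc=np.array([[50,50],[50,-125],[-65,-125],[-65,50]])/1e3
W=np.array([ray2z(t,*px(c),.008)[:2] for c in[(385,218),(566,247),(549,364),(364,334)]])
def tf(v,L): c,s_=np.cos(v[2]),np.sin(v[2]); return L@np.array([[c,s_],[-s_,c]])+v[:2]
v=least_squares(lambda v:(tf(v,loc)-W).ravel(),[.55,-.22,0]).x
print("stand",v[:2].round(4),np.degrees(v[2]).round(2),"res mm",((tf(v,loc)-W)*1e3).round(1).tolist())
for nm,l,z,c in(("hinge",[-.038,-.095],.04,(524,328)),("handle",[-.1193,.019],.098,(387,386)),("roller",[-.0932,-.0177],.058,(432,369))):
    print(nm,"pred",tf(v,np.array([l])).round(4),"seen",ray2z(t,*px(c),z)[:2].round(4))
for nm,c in(("scale corner",(80,190)),("scale low",(15,385)),("psu",(62,112)),("jar top",(176,47))):
    for z in(.03,.05,.07,.09):
        X=ray2z(t,*px(c),z); print(nm,X.round(3),"-> scene crop",((proj(s,X)[0]-[130,150])*2.5).round())
E
```

```text
top dish_a 0.85 [0.6294 0.039 ] area ratio 0.81
top dish_a 0.7 [0.4569 0.0119] area ratio 0.98
top dish_a 0.68 [ 0.3924 -0.0845] area ratio 0.94
top dish_a 0.59 [0.3592 0.0375] area ratio 0.97
top dish_a 0.46 [0.7373 0.0322] area ratio 1.12
top dish_base 0.7 [ 0.5483 -0.2306] area ratio 0.94
scene dish_a 0.94 [0.3625 0.0377] area ratio 0.87
scene dish_a 0.73 [ 0.3961 -0.0814] area ratio 0.85
scene dish_a 0.68 [0.6331 0.039 ] area ratio 0.92
scene dish_a 0.61 [0.4603 0.0127] area ratio 0.9
scene dish_base 0.82 [ 0.5519 -0.23  ] area ratio 0.89
scene dish_base 0.52 [0.4531 0.0051] area ratio 0.9
scene dish_base 0.47 [ 0.5263 -0.272 ] area ratio 5.94
stand [ 0.5511 -0.2329] -2.76 res mm [[1.2, 1.1], [0.5, -0.1], [-1.3, -1.1], [-0.4, 0.1]]
hinge pred [[ 0.5086 -0.326 ]] seen [ 0.5063 -0.324 ]
handle pred [[ 0.4329 -0.2082]] seen [ 0.4314 -0.2063]
roller pred [[ 0.4572 -0.2461]] seen [ 0.4565 -0.2444]
scale corner [0.589 0.101 0.03 ] -> scene crop [258. 128.]
scale corner [0.584 0.096 0.05 ] -> scene crop [257. 113.]
scale corner [0.579 0.091 0.07 ] -> scene crop [255.  98.]
scale corner [0.574 0.086 0.09 ] -> scene crop [253.  82.]
scale low [0.401 0.128 0.03 ] -> scene crop [ 80. 212.]
scale low [0.399 0.123 0.05 ] -> scene crop [ 79. 195.]
scale low [0.397 0.117 0.07 ] -> scene crop [ 77. 178.]
scale low [0.395 0.111 0.09 ] -> scene crop [ 76. 161.]
psu [0.664 0.131 0.03 ] -> scene crop [288.  87.]
psu [0.657 0.126 0.05 ] -> scene crop [287.  73.]
psu [0.651 0.12  0.07 ] -> scene crop [285.  59.]
psu [0.644 0.114 0.09 ] -> scene crop [283.  44.]
jar top [0.742 0.033 0.03 ] -> scene crop [417.  83.]
jar top [0.734 0.029 0.05 ] -> scene crop [415.  69.]
jar top [0.727 0.025 0.07 ] -> scene crop [412.  55.]
jar top [0.719 0.021 0.09 ] -> scene crop [410.  41.]
```

```bash
cat >> h.py <<'E'
def go(x,y,z,yaw,pos=None,rpy=None):
    o=ctrl.get_obs(); pos=o["tool_pos"] if pos is None else pos; rpy=o["orientation"] if rpy is None else rpy
    R=Ro.from_euler("xyz",rpy,degrees=True).as_matrix(); d=R.T@(np.array([x,y,z])-pos)
    t=-((yaw-rpy[2]+180)%360-180)
    print("at",np.round(pos,4),"rpy",np.round(rpy,2),"clk",round(o["clock"],2),"| shift",(d/.8).round(4).tolist(),"turn",round(t/90,4),"mm",round(np.linalg.norm(d)*1e3))
E
python3 -c "
from h import *
go(.458,.012,.18,-2.8)"
```

```text
at [0.1942 0.6464 0.2922] rpy [-180.     -0.    -16.72] clk 1.3 | shift [0.544, 0.6647, 0.1402] turn -0.1547 mm 696
```

send_rows --deltas '[[[0.544, 0.665, 0.14], -0.155], [[0.544, 0.665, 0.14], -0.155], [[0.544, 0.665, 0.14], -0.155], [[0.544, 0.665, 0.14], -0.155], [[0.544, 0.665, 0.14], -0.155]]' --gripper 1

```text
clock: 1.72
tool_pos: [0.2735, 0.4547, 0.2584]
orientation: [-180.0, -0.0, -2.7]
force: [0.8, 0.3, -0.2]
opening: 0.0882
gripper_force: 0.0
```

```bash
python3 -c "
from h import *
go(.458,.012,.18,-2.8)"
```

```text
at [0.2735 0.4547 0.2584] rpy [-1.7998e+02 -1.0000e-02 -2.7400e+00] clk 1.72 | shift [0.2568, 0.5418, 0.0979] turn 0.0007 mm 486
```

send_rows --deltas '[[[0.257, 0.54, 0.098], 0], [[0.257, 0.54, 0.098], 0], [[0.257, 0.54, 0.098], 0], [[0.257, 0.54, 0.098], 0], [[0.257, 0.54, 0.098], 0]]'

```text
clock: 2.13
tool_pos: [0.3526, 0.265, 0.2251]
orientation: [-179.9, -0.0, -2.7]
force: [1.8, 0.5, 0.2]
opening: 0.0875
gripper_force: 0.0
```

send_rows --deltas '[[[0.146, 0.307, 0.056], 0], [[0.146, 0.307, 0.056], 0], [[0.146, 0.307, 0.056], 0], [[0.146, 0.307, 0.056], 0], [[0.146, 0.307, 0.056], 0]]'

```text
clock: 2.55
tool_pos: [0.432, 0.0754, 0.1914]
orientation: [-179.9, -0.1, -2.7]
force: [1.2, 0.9, -0.4]
opening: 0.088
gripper_force: 0.0
```

```bash
python3 -c "
from h import *
go(.458,.012,.18,-2.8)"
```

```text
at [0.432  0.0754 0.1914] rpy [-1.7995e+02 -8.0000e-02 -2.7300e+00] clk 2.55 | shift [0.0362, 0.0776, 0.0142] turn 0.0008 mm 69
```

send_rows --deltas '[[[0.035, 0.076, 0.014], 0], [[0.035, 0.076, 0.014], 0], [[0.035, 0.076, 0.014], 0], [[0.035, 0.076, 0.014], 0], [[0.035, 0.076, 0.014], 0]]'

```text
clock: 2.97
tool_pos: [0.4566, 0.0151, 0.18]
orientation: [-180.0, -0.0, -2.8]
force: [-0.1, 0.1, -1.0]
opening: 0.0876
gripper_force: 0.0
```

Run:
```python
from h import *
p=ctrl.snapshot("wrist"); save(p,"w1")
print("cam at",-cam(p)[1].T@cam(p)[2])
for r in ctrl.cut_out(p,"dish_a")[:4]:
    q,a=dishfit(p,r["pixels"],0); print(round(r["conf"],2),np.round(r["xy"],2),q.round(4),round(a,2))
go(.458,.012,.0735,-2.8)
```

```text
cam at [0.52721886 0.01308912 0.27218879]
0.81 [0.51 0.48] [0.4583 0.0134] 0.98
0.75 [0.46 0.78] [0.3537 0.0398] 0.54
0.69 [0.76 0.6 ] [ 0.4119 -0.096 ] 0.12
0.49 [0.42 0.  ] [0.5989 0.0396] 0.01
at [0.4566 0.0159 0.1802] rpy [-1.7998e+02 -4.0000e-02 -2.7000e+00] clk 3.07 | shift [0.0019, 0.0048, 0.1334] turn 0.0011 mm 107
```

View pics/w1.png

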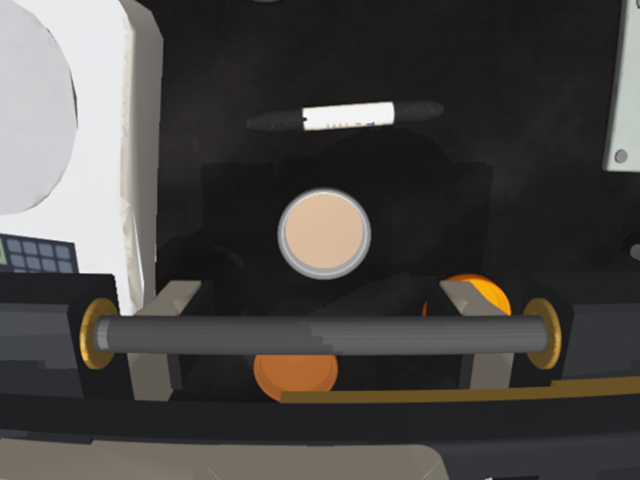

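Wrist view: the dish is centred at (324,233) between the fingers, clear of the pen at (345,116) and the orange dish at (470,295). Descending.

send_rows --deltas '[[[0.002, 0.003, 0.05], 0], [[0.002, 0.003, 0.09], 0], [[0.002, 0.003, 0.12], 0], [[0.002, 0.003, 0.133], 0], [[0.002, 0.003, 0.133], 0]]'

```text
clock: 3.48
tool_pos: [0.4567, 0.0132, 0.0715]
orientation: [179.9, 0.2, -2.7]
force: [-0.5, 0.3, 0.2]
opening: 0.0873
gripper_force: 0.0
```

send_rows --deltas '[[[0, 0, 0], 0], [[0, 0, 0], 0], [[0, 0, 0], 0], [[0, 0, 0], 0], [[0, 0, 0], 0]]' --gripper 0.6

```text
clock: 3.9
tool_pos: [0.4586, 0.0129, 0.0744]
orientation: [-179.9, -0.1, -2.8]
force: [-0.4, -0.4, 1.0]
opening: 0.0594
gripper_force: 0.7
```

send_rows --deltas '[[[0, 0, 0], 0], [[0, 0, 0], 0], [[0, 0, 0], 0], [[0, 0, -0.01], 0], [[0, 0, -0.03], 0]]' --gripper 0.4

```text
clock: 4.32
tool_pos: [0.4571, 0.0121, 0.0969]
orientation: [179.9, 0.2, -2.8]
force: [0.8, 0.4, -0.6]
opening: 0.0587
gripper_force: 30.0
```

send_rows --deltas '[[[0, 0, -0.05], 0], [[0, 0, -0.08], 0], [[0, 0, -0.08], 0], [[0, 0, -0.08], 0], [[0, 0, -0.08], 0]]'

```text
clock: 4.73
tool_pos: [0.4577, 0.0124, 0.1616]
orientation: [-180.0, -0.0, -2.8]
force: [0.4, -0.2, -0.8]
opening: 0.0588
gripper_force: 30.0
```

Run:
```python
from h import *
p=ctrl.snapshot("wrist"); o=ctrl.get_obs(); z=o["tool_pos"][2]-.0735; print("z rise",z,o["gripper_force"])
for r in ctrl.cut_out(p,"dish_a")[:2]:
    q,a=dishfit(p,r["pixels"],z); print(round(r["conf"],2),np.round(r["xy"],2),q.round(4),round(a,2))
t=ctrl.snapshot("top")
for r in ctrl.cut_out(t,"dish_base")[:2]:
    q,a=dishfit(t,r["pixels"],.008); print(round(r["conf"],2),q.round(4),round(a,2))
go(.549,-.231,.16,-2.8)
```

```text
z rise 0.08756523331139819 30.000025033950806
0.94 [0.44 0.8 ] [0.422  0.0314] 0.14
0.82 [0.71 0.62] [ 0.4567 -0.042 ] 0.01
0.73 [ 0.5487 -0.2297] 0.97
at [0.4575 0.0123 0.1606] rpy [ 1.7994e+02  1.1000e-01 -2.7800e+00] clk 4.93 | shift [0.1289, 0.2983, 0.0008] turn 0.0003 mm 260
```

send_rows --deltas '[[[0.128, 0.298, -0.02], 0], [[0.128, 0.298, -0.02], 0], [[0.128, 0.298, -0.02], 0], [[0.128, 0.298, -0.02], 0], [[0.128, 0.298, -0.02], 0]]'

```text
clock: 5.35
tool_pos: [0.531, -0.184, 0.1735]
orientation: [180.0, 0.1, -2.7]
force: [1.0, 1.0, 0.2]
opening: 0.0584
gripper_force: 30.0
```

send_rows --deltas '[[[0.028, 0.062, -0.005], 0], [[0.028, 0.062, -0.005], 0], [[0.028, 0.062, -0.005], 0], [[0.028, 0.062, -0.005], 0], [[0.028, 0.062, -0.005], 0]]'

```text
clock: 5.77
tool_pos: [0.5501, -0.2324, 0.1773]
orientation: [-180.0, 0.1, -2.8]
force: [-0.7, -0.6, 0.7]
opening: 0.0586
gripper_force: 30.0
```

Run:
```python
from h import *
p=ctrl.snapshot("wrist"); save(p,"w2")
for r in ctrl.cut_out(p,"dish_base")[:2]:
    q,a=dishfit(p,r["pixels"],.008); print(round(r["conf"],2),np.round(r["xy"],2),q.round(4),round(a,2))
go(.549,-.230,.0975,-2.8)
```

```text
0.89 [0.5  0.46] [ 0.5639 -0.2288] 0.4
at [ 0.5504 -0.2318  0.178 ] rpy [-1.7999e+02  5.0000e-02 -2.7000e+00] clk 5.87 | shift [-0.0018, -0.0021, 0.1007] turn 0.0011 mm 81
```

View pics/w2.png

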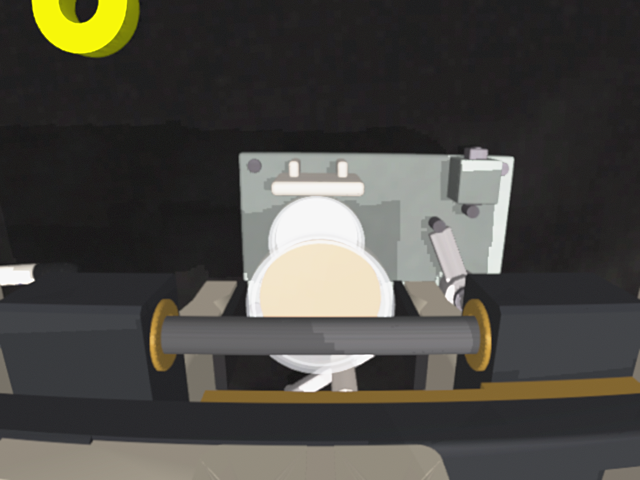

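Wrist view: the held dish is at (320,305), columns 247–394, bottom row about 373. The base dish is behind it, columns 270–364, top row about 196. The fence is at row 188 and square to the picture. I'll fit both outlines.

Run:
```python
from h import *
p=ctrl.snapshot("wrist"); o=ctrl.get_obs(); print(o["tool_pos"])
m=ctrl.cut_out(p,"dish_base")[0]["pixels"]; m=cv2.morphologyEx(m.astype(np.uint8),cv2.MORPH_OPEN,np.ones((5,5)))
v,u=np.nonzero(m); print("base ext",u.min(),u.max(),v.min(),v.max())
def hull(q,z0):
    P=np.vstack([np.c_[q+.03*C,np.full(60,z)] for z in(z0,z0+.016)]); return proj(p,P)
def f(z0,l,r,t=None,b=None):
    def e(q):
        h=hull(q,z0); L=[h[:,0].min()-l,h[:,0].max()-r]
        L.append(h[:,1].min()-t if t is not None else h[:,1].max()-b); return L
    s=least_squares(e,[.55,-.23],diff_step=1e-4); return s.x.round(4),s.fun.round(1)
print("base",f(.008,u.min(),u.max()+1,t=v.min()))
z=o["tool_pos"][2]-.0740
for dz in(0,.003,-.003): print("held",f(z+dz,247,394,b=373))
g=cv2.cvtColor(p["color"],cv2.COLOR_RGB2GRAY); print(g[292,238:256],g[292,386:404],g[362:382,300])
```

```text
[ 0.55056776 -0.23171871  0.17826063]
base ext 270 364 196 245
base (array([ 0.5468, -0.2287]), array([-0.9,  0.9,  0.1]))
held (array([ 0.5515, -0.2307]), array([-2.7,  2.7,  0.4]))
held (array([ 0.5534, -0.2308]), array([-4.3,  4.3,  0.6]))
held (array([ 0.5497, -0.2306]), array([-1.1,  1.1,  0.1]))
[ 37  38  38  37  34  33  29  31  72 147 229 248 243 240 245 247 247 247] [247 246 243 239 243 248 234 149  65  29  32  33  36  37  36  37  37  38] [231 218 198 193 192 180 173 175 162 110  47  21  24  22  25  23  25  44
  79 102]
```

send_rows --deltas '[[[-0.002, -0.002, 0.03], 0], [[-0.002, -0.002, 0.06], 0], [[-0.002, -0.002, 0.085], 0], [[-0.002, -0.002, 0.096], 0], [[-0.002, -0.002, 0.096], 0]]'

```text
clock: 6.38
tool_pos: [0.5483, -0.2304, 0.0998]
orientation: [-180.0, 0.2, -2.7]
force: [-0.0, -0.1, -0.5]
opening: 0.0589
gripper_force: 30.0
```

send_rows --deltas '[[[0, 0, 0.001], 0], [[0, 0, 0.002], 0], [[0, 0, 0.003], 0], [[0, 0, 0.004], 0], [[0, 0, 0.004], 0]]'

```text
clock: 6.8
tool_pos: [0.5495, -0.2312, 0.0989]
orientation: [180.0, -0.1, -2.8]
force: [0.7, -0.3, -1.0]
opening: 0.059
gripper_force: 30.0
```

Run:
```python
from h import *
o=ctrl.get_obs(); print(o["force"])
go(.549,-.230,.0985,-2.8)
```

```text
[ 0.6678277  -0.31755075 -1.01429662]
at [ 0.5495 -0.2312  0.0989] rpy [ 1.80e+02 -6.00e-02 -2.77e+00] clk 6.8 | shift [-0.0007, -0.0014, 0.0006] turn 0.0003 mm 1
```

send_rows --deltas '[[[0, 0, 0], 0], [[0, 0, 0], 0], [[0, 0, 0], 0], [[0, 0, 0], 0], [[0, 0, 0], 0]]' --gripper 0.9

```text
clock: 7.22
tool_pos: [0.5493, -0.2311, 0.0984]
orientation: [180.0, -0.0, -2.8]
force: [0.5, 0.4, -0.2]
opening: 0.0784
gripper_force: 0.0
```

send_rows --deltas '[[[0, 0, -0.02], 0], [[0, 0, -0.06], 0], [[0, 0, -0.1], 0], [[0, 0, -0.12], 0], [[0, 0, -0.12], 0]]'

```text
clock: 7.63
tool_pos: [0.5514, -0.2316, 0.199]
orientation: [179.9, -0.4, -2.7]
force: [0.3, -0.2, 0.4]
opening: 0.0787
gripper_force: 0.0
```

Run:
```python
from h import *
p=ctrl.snapshot("wrist"); save(p,"w3"); print(ctrl.get_obs()["tool_pos"])
for n in("dish_base","dish_a"):
  for r in ctrl.cut_out(p,n)[:2]:
    q,a=dishfit(p,r["pixels"],.024); q2,a2=dishfit(p,r["pixels"],.008,h=.032); print(n,round(r["conf"],2),np.round(r["xy"],2),q.round(4),round(a,2),q2.round(4),round(a2,2))
go(.632,.039,.18,25)
```

```text
[ 0.55034536 -0.23128477  0.1966681 ]
dish_base 0.75 [0.47 0.41] [ 0.5776 -0.2201] 0.03 [ 0.5773 -0.22  ] 0.03
dish_a 0.75 [0.5  0.51] [ 0.5492 -0.23  ] 0.95 [ 0.5482 -0.23  ] 0.92
dish_a 0.67 [0.63 0.65] [ 0.5368 -0.3105] 0.23 [ 0.5352 -0.312 ] 0.22
at [ 0.5489 -0.231   0.1939] rpy [-1.7998e+02  2.0000e-02 -2.7800e+00] clk 7.78 | shift [0.0874, -0.3421, 0.0175] turn -0.3087 mm 283
```

View pics/w3.png

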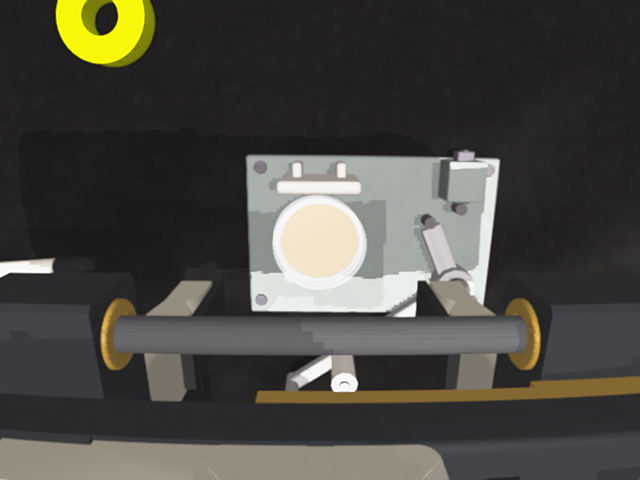

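Wrist view: the dish sits on the base at (320,242), concentric to a pixel or two, with a thin base sliver at the top. Fence is at row 187. On to the far dish.

send_rows --deltas '[[[0.087, -0.342, 0.015], -0.31], [[0.087, -0.342, 0.015], -0.31], [[0.087, -0.342, 0.015], -0.31], [[0.087, -0.342, 0.015], -0.31], [[0.087, -0.342, 0.015], -0.31]]' --gripper 1

```text
clock: 8.2
tool_pos: [0.6098, -0.0304, 0.1838]
orientation: [-180.0, 0.1, 25.5]
force: [1.2, -0.9, 0.5]
opening: 0.0876
gripper_force: 0.0
```

Run:
```python
from h import *
t=ctrl.snapshot("top")
for n in("dish_base","dish_a"):
  for r in ctrl.cut_out(t,n)[:3]:
    q,a=dishfit(t,r["pixels"],.024); q2,a2=dishfit(t,r["pixels"],.008,h=.032); print(n,round(r["conf"],2),np.round(r["xy"],2),q.round(4),round(a,2),q2.round(4),round(a2,2))
go(.632,.039,.18,25)
```

```text
dish_base 0.58 [0.53 0.54] [ 0.5276 -0.2085] 0.02 [ 0.5289 -0.2085] 0.02
dish_a 0.85 [0.42 0.67] [ 0.3905 -0.0868] 0.94 [ 0.391  -0.0862] 0.91
dish_a 0.64 [0.31 0.69] [0.3578 0.0323] 0.95 [0.3582 0.0336] 0.9
dish_a 0.6 [0.55 0.52] [ 0.5491 -0.2321] 0.96 [ 0.5506 -0.2323] 0.91
at [ 0.6103 -0.0293  0.1835] rpy [-1.7996e+02  1.6000e-01  2.5350e+01] clk 8.35 | shift [0.0611, -0.0655, 0.0042] turn 0.0039 mm 72
```

send_rows --deltas '[[[0.06, -0.065, 0.004], 0], [[0.06, -0.065, 0.004], 0], [[0.06, -0.065, 0.004], 0], [[0.06, -0.065, 0.004], 0], [[0.06, -0.065, 0.004], 0]]'

```text
clock: 8.77
tool_pos: [0.6309, 0.0346, 0.1811]
orientation: [-180.0, 0.1, 25.1]
force: [1.0, 0.6, -0.4]
opening: 0.0876
gripper_force: 0.0
```

Run:
```python
from h import *
p=ctrl.snapshot("wrist"); save(p,"w4")
for r in ctrl.cut_out(p,"dish_a")[:2]:
    q,a=dishfit(p,r["pixels"],0); print(round(r["conf"],2),np.round(r["xy"],2),q.round(4),round(a,2))
    go(q[0],q[1],.074,25)
```

```text
0.66 [0.49 0.48] [0.6307 0.0393] 0.96
at [0.6311 0.0341 0.1818] rpy [-1.7999e+02  7.0000e-02  2.5050e+01] clk 8.87 | shift [0.0024, -0.0061, 0.1347] turn 0.0006 mm 108
```

View pics/w4.png

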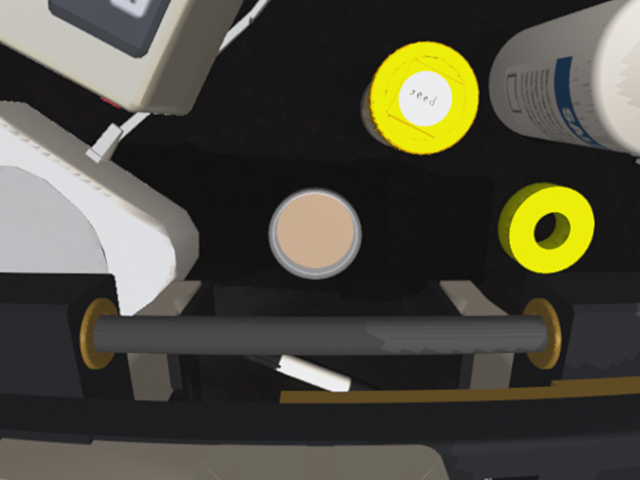

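Wrist view: the dish is at (316,233), the jar's lower edge at row 150, and the PSU corner at (185,112). The scale, about 50 mm high, will be under the left end of the gripper body at 74 mm. All of these are clear, so I'm descending.

send_rows --deltas '[[[0.002, -0.006, 0.04], 0], [[0.002, -0.006, 0.075], 0], [[0.002, -0.006, 0.11], 0], [[0.002, -0.006, 0.134], 0], [[0.002, -0.006, 0.134], 0]]'

```text
clock: 9.28
tool_pos: [0.6293, 0.0381, 0.0713]
orientation: [-180.0, 0.3, 25.0]
force: [0.0, -3.4, -1.3]
opening: 0.0877
gripper_force: 1.3
```

send_rows --deltas '[[[0, 0, 0], 0], [[0, 0, 0], 0], [[0, 0, 0], 0], [[0, 0, 0], 0], [[0, 0, 0], 0]]' --gripper 0.6

```text
clock: 9.7
tool_pos: [0.6314, 0.0405, 0.076]
orientation: [180.0, -0.1, 25.1]
force: [-0.5, -0.8, 0.4]
opening: 0.0598
gripper_force: 0.5
```

send_rows --deltas '[[[0, 0, 0], 0], [[0, 0, 0], 0], [[0, 0, 0], 0], [[0, 0, -0.01], 0], [[0, 0, -0.03], 0]]' --gripper 0.4

```text
clock: 10.12
tool_pos: [0.6297, 0.0401, 0.0977]
orientation: [-180.0, 0.2, 25.1]
force: [0.2, 0.1, -0.5]
opening: 0.0585
gripper_force: 30.0
```

send_rows --deltas '[[[0, 0, -0.05], 0], [[0, 0, -0.1], 0], [[0, 0, -0.1], 0], [[0, 0, -0.1], 0], [[0, 0, -0.1], 0]]'

```text
clock: 10.53
tool_pos: [0.6308, 0.0405, 0.1797]
orientation: [-180.0, -0.1, 25.1]
force: [0.0, 0.8, -0.6]
opening: 0.0585
gripper_force: 30.0
```

Run:
```python
from h import *
go(.549,-.231,.2,-2.8)
```

```text
at [0.6308 0.0405 0.1797] rpy [-1.7998e+02 -5.0000e-02  2.5120e+01] clk 10.53 | shift [-0.2366, 0.2639, -0.0257] turn 0.3102 mm 284
```

send_rows --deltas '[[[-0.237, 0.264, -0.025], 0.31], [[-0.237, 0.264, -0.025], 0.31], [[-0.237, 0.264, -0.025], 0.31], [[-0.237, 0.264, -0.025], 0.31], [[-0.237, 0.264, -0.025], 0.31]]'

```text
clock: 10.95
tool_pos: [0.5694, -0.16, 0.1925]
orientation: [180.0, 0.2, -3.2]
force: [1.1, 1.0, 0.7]
opening: 0.0586
gripper_force: 30.0
```

Run:
```python
from h import *
go(.549,-.231,.2,-2.8)
```

```text
at [ 0.5694 -0.16    0.1925] rpy [ 1.80e+02  1.60e-01 -3.16e+00] clk 10.95 | shift [-0.0206, 0.0901, -0.0093] turn -0.0039 mm 74
```

send_rows --deltas '[[[-0.02, 0.089, -0.009], -0.004], [[-0.02, 0.089, -0.009], -0.004], [[-0.02, 0.089, -0.009], -0.004], [[-0.02, 0.089, -0.009], -0.004], [[-0.02, 0.089, -0.009], -0.004]]'

```text
clock: 11.37
tool_pos: [0.5511, -0.2289, 0.1998]
orientation: [-180.0, 0.1, -2.5]
force: [0.1, 0.3, -0.3]
opening: 0.0581
gripper_force: 30.0
```

Run:
```python
from h import *
p=ctrl.snapshot("wrist"); save(p,"w5"); o=ctrl.get_obs(); print(o["tool_pos"],o["orientation"][2])
for n in("dish_base","dish_a"):
  for r in ctrl.cut_out(p,n)[:3]:
    v,u=np.nonzero(r["pixels"]); print(n,round(r["conf"],2),u.min(),u.max(),v.min(),v.max(),len(u))
```

```text
[ 0.55142022 -0.22832808  0.19994452] -2.397539583088245
dish_base 0.72 282 347 190 216 320
dish_a 0.88 277 372 193 250 3427
dish_a 0.75 247 393 234 374 11489
```

View pics/w5.png

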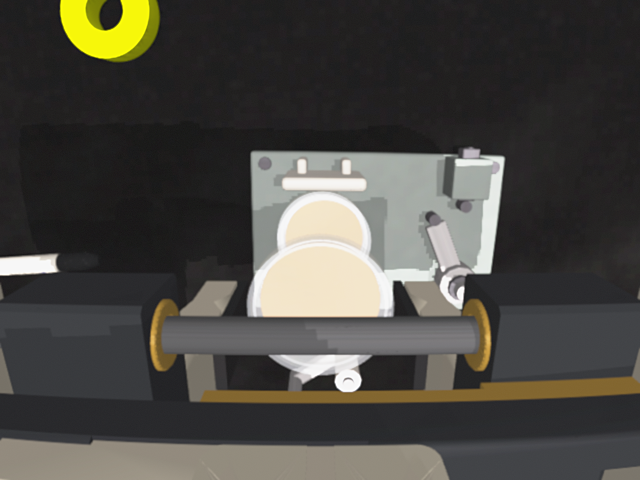

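Wrist view: the held dish spans columns 247–393, bottom row 374, so it is in the hand just as the first one was. The second dish spans columns 277–371, top row 192. I'll fit it.

Run:
```python
from h import *
p=ctrl.snapshot("wrist"); o=ctrl.get_obs(); T=o["tool_pos"]; print(T,o["orientation"][2])
def f(z0,l,r,t=None,b=None):
    def e(q):
        P=np.vstack([np.c_[q+.03*C,np.full(60,z)] for z in(z0,z0+.016)]); h=proj(p,P)
        return [h[:,0].min()-l,h[:,0].max()-r,h[:,1].min()-t if t else h[:,1].max()-b]
    s=least_squares(e,[.55,-.23],diff_step=1e-4); return s.x.round(4),s.fun.round(1)
print("second",f(.024,277.5,371.5,t=192.5),"base",f(.008,279,369,t=190.5))
for dz in(.074,.077): print("held",f(T[2]-dz,247.5,393.5,b=373.5))
go(.549,-.231,.115,-2.8)
```

```text
[ 0.55192953 -0.22782732  0.20051766] -2.3174650988346017
second (array([ 0.5492, -0.2293]), array([-0.4,  0.4,  0. ])) base (array([ 0.5481, -0.2291]), array([ 0.3, -0.3, -0. ]))
held (array([ 0.5526, -0.2267]), array([-3.1,  3.1,  0.4]))
held (array([ 0.5507, -0.2267]), array([-1.6,  1.6,  0.2]))
at [ 0.5519 -0.2278  0.2005] rpy [-1.7999e+02  4.0000e-02 -2.3200e+00] clk 11.57 | shift [-0.0034, 0.0041, 0.1069] turn 0.0054 mm 86
```

send_rows --deltas '[[[-0.003, 0.003, 0.03], 0.005], [[-0.003, 0.003, 0.065], 0.005], [[-0.003, 0.003, 0.09], 0.005], [[-0.003, 0.003, 0.102], 0.005], [[-0.003, 0.003, 0.102], 0.005]]'

```text
clock: 11.98
tool_pos: [0.5486, -0.2304, 0.1174]
orientation: [-180.0, 0.2, -2.8]
force: [0.9, 0.1, -0.3]
opening: 0.0587
gripper_force: 30.0
```

send_rows --deltas '[[[0, 0, 0.001], 0], [[0, 0, 0.003], 0], [[0, 0, 0.004], 0], [[0, 0, 0.005], 0], [[0, 0, 0.005], 0]]'

```text
clock: 12.4
tool_pos: [0.5494, -0.2313, 0.1159]
orientation: [180.0, -0.1, -2.9]
force: [-0.8, -0.7, -0.3]
opening: 0.0588
gripper_force: 30.0
```

Run:
```python
from h import *
ctrl.snapshot("top"); o=ctrl.get_obs(); print(o["force"])
go(.5493,-.2303,.1145,-2.8)
```

```text
[-0.88134443  0.36640894 -0.10876024]
at [ 0.5493 -0.2313  0.1158] rpy [ 1.80e+02 -4.00e-02 -2.86e+00] clk 12.45 | shift [-0.0, -0.0012, 0.0017] turn -0.0007 mm 2
```

Down a further 1 mm, then release and rise.

send_rows --deltas '[[[0, -0.001, 0.001], 0], [[0, -0.001, 0.0015], 0], [[0, -0.001, 0.0015], 0], [[0, -0.001, 0.0015], 0], [[0, -0.001, 0.0015], 0]]'

```text
clock: 12.87
tool_pos: [0.5494, -0.231, 0.1155]
orientation: [180.0, -0.1, -2.8]
force: [-2.5, -1.1, 9.0]
opening: 0.0588
gripper_force: 30.0
```

send_rows --deltas '[[[0, 0, 0], 0], [[0, 0, 0], 0], [[0, 0, 0], 0], [[0, 0, 0], 0], [[0, 0, 0], 0]]' --gripper 0.9

```text
clock: 13.28
tool_pos: [0.5492, -0.2304, 0.114]
orientation: [-180.0, 0.0, -2.9]
force: [-0.2, -0.1, -0.5]
opening: 0.0784
gripper_force: 0.0
```

send_rows --deltas '[[[0, 0, -0.02], 0], [[0, 0, -0.06], 0], [[0, 0, -0.1], 0], [[0, 0, -0.11], 0], [[0, 0, -0.11], 0]]'

```text
clock: 13.7
tool_pos: [0.5508, -0.2307, 0.2054]
orientation: [180.0, -0.3, -2.8]
force: [-0.4, -0.1, 0.5]
opening: 0.0787
gripper_force: 0.0
```

Run:
```python
from h import *
p=ctrl.snapshot("wrist"); save(p,"w6"); o=ctrl.get_obs(); print(o["tool_pos"])
for n in("dish_base","dish_a"):
  for r in ctrl.cut_out(p,n)[:2]:
    v,u=np.nonzero(r["pixels"]); q,a=dishfit(p,r["pixels"],.040)
    q2,a2=dishfit(p,r["pixels"],.008,h=.048); print(n,round(r["conf"],2),u.min(),u.max(),v.min(),v.max(),q.round(4),round(a,2),q2.round(4),round(a2,2))
t=ctrl.snapshot("top"); h=ctrl.boxes_of(t,"handle")[:1]+ctrl.boxes_of(t,"hinge")[:1]; print([(r["conf"],np.array(r["xy"])*[640,480]) for r in h])
```

```text
[ 0.54979789 -0.23041654  0.203408  ]
dish_base 0.62 282 338 191 213 [ 0.5803 -0.2222] 0.03 [ 0.5799 -0.2221] 0.03
dish_a 0.72 282 360 194 218 [ 0.5767 -0.2311] 0.06 [ 0.5762 -0.2311] 0.05
dish_a 0.59 273 369 200 295 [ 0.5478 -0.2298] 0.96 [ 0.5457 -0.2298] 0.9
[(0.69, array([374.272, 286.512])), (0.76, array([371.008, 272.784]))]
```

View pics/w6.png

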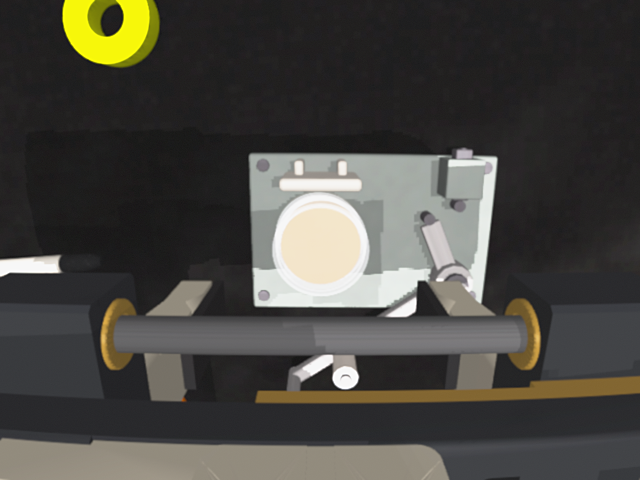

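Wrist view: the pile is concentric at (321,245) and the three fitted centres agree within about 2 mm. Next is the handle: rise over it, turn, and grip it from above.

```bash
python3 -c "
from h import *
go(.432,-.207,.21,-57)"
```

```text
at [ 0.5486 -0.2303  0.2008] rpy [-1.7999e+02  1.3000e-01 -2.8700e+00] clk 14.0 | shift [-0.147, -0.0219, -0.0111] turn 0.6015 mm 119
```

send_rows --deltas '[[[-0.147, -0.022, -0.012], 0.6], [[-0.147, -0.022, -0.012], 0.6], [[-0.147, -0.022, -0.012], 0.6], [[-0.147, -0.022, -0.012], 0.6], [[-0.147, -0.022, -0.012], 0.6]]' --gripper 1

```text
clock: 14.42
tool_pos: [0.4306, -0.2067, 0.2117]
orientation: [180.0, 0.0, -39.0]
force: [1.4, -0.0, -0.0]
opening: 0.0874
gripper_force: 0.0
```

```bash
python3 -c "
from h import *
go(.432,-.207,.21,-57)"
```

```text
at [ 0.4306 -0.2067  0.2117] rpy [ 1.800e+02  2.000e-02 -3.902e+01] clk 14.42 | shift [0.0016, -0.0009, 0.0021] turn 0.1998 mm 2
```

send_rows --deltas '[[[0.0015, 0, 0], 0.2], [[0.0015, 0, 0], 0.2], [[0.0015, 0, 0], 0.2], [[0.0015, 0, 0], 0.2], [[0.0015, 0, 0], 0.2]]'

```text
clock: 14.83
tool_pos: [0.4333, -0.2077, 0.2112]
orientation: [179.9, 0.0, -56.5]
force: [-0.9, 0.2, 0.2]
opening: 0.0876
gripper_force: 0.0
```

Run:
```python
from h import *
p=ctrl.snapshot("wrist")
for n,z in(("handle",.098),("roller",.058)):
  for r in ctrl.cut_out(p,n)[:2]:
    u,v=np.array(r["xy"])*[640,480]; print(n,round(r["conf"],2),u,v,ray2z(p,u,v,z).round(4),r["pixels"].sum())
save(p,"w7")
go(.432,-.207,.130,-57)
```

```text
handle 0.91 316.416 108.096 [ 0.4778 -0.271   0.098 ] 6414
roller 0.66 314.496 112.8 [ 0.4783 -0.2693  0.058 ] 6493
roller 0.41 229.12 106.60799999999999 [ 0.521  -0.2456  0.058 ] 227
at [ 0.4335 -0.2077  0.2114] rpy [ 1.7997e+02  2.0000e-02 -5.6560e+01] clk 14.98 | shift [-0.0017, 0.001, 0.1018] turn 0.0049 mm 81
```

View pics/w7.png

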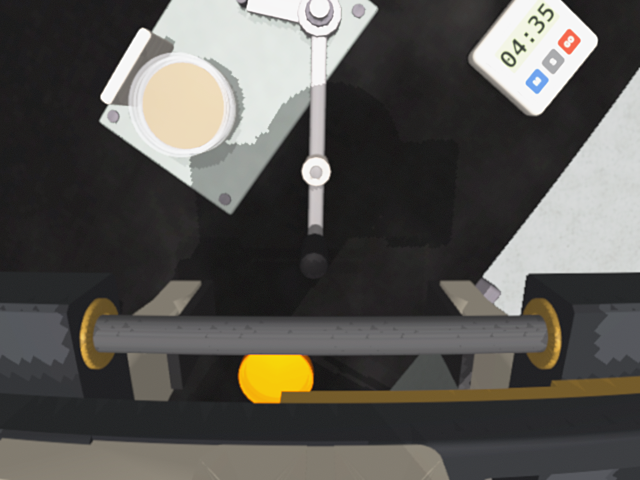

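Wrist view: the handle top is at (314,266), the roller at (316,171) and the hinge at (319,12). The arm runs straight up the picture, so the yaw fits.

Run:
```python
from h import *
p=ctrl.snapshot("wrist")
h=ray2z(p,314,266,.098);r=ray2z(p,316,171,.058);g=ray2z(p,319,10,.04)
print(h.round(4),r.round(4),g.round(4),np.linalg.norm((h-r)[:2]),np.linalg.norm((h-g)[:2]))
go(h[0],h[1],.130,-57.)
```

```text
[ 0.4354 -0.2041  0.098 ] [ 0.4596 -0.2421  0.058 ] [ 0.5092 -0.3205  0.04  ] 0.04509347703840848 0.13785111987681076
at [ 0.4335 -0.2077  0.2115] rpy [ 1.7998e+02  1.0000e-02 -5.6590e+01] clk 15.03 | shift [-0.0025, -0.0046, 0.1019] turn 0.0046 mm 82
```

send_rows --deltas '[[[-0.003, -0.004, 0.03], 0.005], [[-0.003, -0.004, 0.06], 0.005], [[-0.003, -0.004, 0.09], 0.005], [[-0.003, -0.004, 0.102], 0.005], [[-0.003, -0.004, 0.102], 0.005]]'

```text
clock: 15.45
tool_pos: [0.4335, -0.2039, 0.1281]
orientation: [179.8, 0.2, -57.1]
force: [0.1, 1.0, -0.8]
opening: 0.0878
gripper_force: 0.0
```

send_rows --deltas '[[[0, 0, 0], 0], [[0, 0, 0], 0], [[0, 0, 0], 0], [[0, 0, 0], 0], [[0, 0, 0], 0]]' --gripper 0.2

```text
clock: 15.87
tool_pos: [0.4354, -0.204, 0.131]
orientation: [-179.9, -0.1, -57.1]
force: [0.8, 0.7, -0.4]
opening: 0.0598
gripper_force: 0.0
```

send_rows --deltas '[[[0, 0, 0], 0], [[0, 0, 0], 0], [[0, 0, 0], 0], [[0, 0, 0], 0], [[0, 0, 0], 0]]' --gripper 0.05

```text
clock: 16.28
tool_pos: [0.4349, -0.204, 0.1301]
orientation: [180.0, -0.0, -57.1]
force: [-0.2, -0.1, -0.4]
opening: 0.0264
gripper_force: 0.0
```

send_rows --deltas '[[[0, 0, 0], 0], [[0, 0, 0], 0], [[0, 0, 0], 0], [[0, 0, 0], 0], [[0, 0, 0], 0]]'

```text
clock: 16.7
tool_pos: [0.4349, -0.2039, 0.1301]
orientation: [-180.0, 0.0, -57.1]
force: [0.1, 0.0, -0.5]
opening: 0.015
gripper_force: 30.0
```

Run:
```python
from h import *
o=ctrl.get_obs(); pos=o["tool_pos"]; rpy=o["orientation"]; print(pos,rpy)
R=Ro.from_euler("xyz",rpy,degrees=True).as_matrix()
a0=np.radians(35.5-2.8)
hp=lambda a:np.array([-np.sin(a),np.cos(a)])*.14
# handle relative to start, stand yaw -2.8
for q in np.arange(.05,.66,.05).tolist()+[.62,.63,.64]:
    d=hp(a0-q)-hp(a0); s=R.T@np.array([*d,0]); print(round(q,2),(s[:2]/.8).round(4),"turn",round(np.degrees(q)/90,3))
```

```text
[ 0.43494268 -0.20393708  0.13008644] [-1.79998406e+02  1.41312979e-03 -5.71172425e+01]
0.05 [ 0.0002 -0.0087] turn 0.032
0.1 [ 0.0009 -0.0175] turn 0.064
0.15 [ 0.002  -0.0261] turn 0.095
0.2 [ 0.0036 -0.0348] turn 0.127
0.25 [ 0.0056 -0.0433] turn 0.159
0.3 [ 0.008  -0.0517] turn 0.191
0.35 [ 0.0108 -0.06  ] turn 0.223
0.4 [ 0.014  -0.0681] turn 0.255
0.45 [ 0.0177 -0.0761] turn 0.286
0.5 [ 0.0217 -0.0838] turn 0.318
0.55 [ 0.0261 -0.0914] turn 0.35
0.6 [ 0.0309 -0.0987] turn 0.382
0.65 [ 0.036  -0.1058] turn 0.414
0.62 [ 0.0329 -0.1016] turn 0.395
0.63 [ 0.0339 -0.103 ] turn 0.401
0.64 [ 0.035  -0.1044] turn 0.407
```

send_rows --deltas '[[[0.0002, -0.0087], 0.032], [[0.0009, -0.0175], 0.064]]'

```text
invalid input
```

send_rows --deltas '[[[0.0002, -0.0087, 0], 0.032], [[0.0009, -0.0175, 0], 0.064], [[0.002, -0.0261, 0], 0.095], [[0.0036, -0.0348, 0], 0.127], [[0.0056, -0.0433, 0], 0.159]]'

```text
clock: 17.12
tool_pos: [0.466, -0.1892, 0.13]
orientation: [179.9, 0.0, -71.6]
force: [-1.8, -3.3, 0.5]
opening: 0.0154
gripper_force: 30.0
```

Run:
```python
from h import *
o=ctrl.get_obs(); a0=np.radians(32.7)
hp=lambda a:np.array([-np.sin(a),np.cos(a)])*.14
print("expected",np.array([.4349,-.2039])+hp(a0-.25)-hp(a0),o["tool_pos"],o["orientation"],o["force"],o["opening"])
```

```text
expected [ 0.4663983  -0.18885041] [ 0.4660028  -0.18917003  0.13004659] [ 1.79907179e+02  6.99835556e-05 -7.15606520e+01] [-1.84358092 -3.33578663  0.52814317] 0.015369213831947112
```

send_rows --deltas '[[[0.0002, -0.0087, 0], 0.032], [[0.0009, -0.0175, 0], 0.064], [[0.002, -0.0261, 0], 0.095], [[0.0036, -0.0348, 0], 0.127], [[0.0056, -0.0433, 0], 0.159]]'

```text
clock: 17.53
tool_pos: [0.4997, -0.1824, 0.13]
orientation: [179.8, -0.0, -85.9]
force: [-4.2, -2.3, 2.7]
opening: 0.0149
gripper_force: 30.0
```

send_rows --deltas '[[[0.0001, -0.0043, 0], 0.016], [[0.0002, -0.0087, 0], 0.032], [[0.0005, -0.013, 0], 0.048], [[0.0008, -0.0165, 0], 0.06], [[0.0009, -0.0175, 0], 0.064]]'

```text
clock: 17.95
tool_pos: [0.514, -0.1821, 0.13]
orientation: [179.9, -0.0, -91.6]
force: [-5.0, -1.8, 4.1]
opening: 0.0152
gripper_force: 30.0
```

Run:
```python
from h import *
t=ctrl.snapshot("top"); o=ctrl.get_obs(); a0=np.radians(32.7)
hp=lambda a:np.array([-np.sin(a),np.cos(a)])*.14
print("expected",np.array([.4349,-.2039])+hp(a0-.6)-hp(a0),o["tool_pos"],o["orientation"],o["force"],o["opening"])
```

```text
expected [ 0.51463189 -0.18177151] [ 0.51410807 -0.18204804  0.12997052] [ 1.79901784e+02 -1.58006194e-02 -9.15372232e+01] [-4.84234519 -1.84161261  4.11987344] 0.015283187989944103
```

send_rows --deltas '[[[0, -0.001, 0], 0.003], [[0, -0.002, 0], 0.006], [[0, -0.003, 0], 0.01], [[0, -0.0035, 0], 0.012], [[0, -0.0035, 0], 0.012]]'

```text
clock: 18.42
tool_pos: [0.5166, -0.1822, 0.13]
orientation: [179.9, -0.0, -92.6]
force: [-4.7, -1.8, 4.0]
opening: 0.0153
gripper_force: 30.0
```

send_rows --deltas '[[[0, -0.0005, 0], 0], [[0, -0.001, 0], 0], [[0, -0.0015, 0], 0], [[0, -0.0015, 0], 0], [[0, -0.0015, 0], 0]]'

```text
clock: 18.83
tool_pos: [0.5176, -0.1822, 0.13]
orientation: [179.9, -0.0, -92.6]
force: [-5.4, -1.2, 4.7]
opening: 0.0152
gripper_force: 30.0
```

send_rows --deltas '[[[0, -0.0005, 0], 0], [[0, -0.001, 0], 0], [[0, -0.0015, 0], 0], [[0, -0.0015, 0], 0], [[0, -0.0015, 0], 0]]'

```text
clock: 19.25
tool_pos: [0.5186, -0.1822, 0.1299]
orientation: [179.9, -0.0, -92.6]
force: [-7.0, -1.7, 5.1]
opening: 0.016
gripper_force: 30.0
```

send_rows --deltas '[[[0, -0.0005, 0], 0], [[0, -0.001, 0], 0], [[0, -0.001, 0], 0], [[0, -0.001, 0], 0], [[0, -0.001, 0], 0]]'

```text
clock: 19.67
tool_pos: [0.5188, -0.1822, 0.1299]
orientation: [179.8, -0.0, -92.6]
force: [-8.2, -0.3, 7.9]
opening: 0.0155
gripper_force: 30.0
```

Run:
```python
from h import *
t=ctrl.snapshot("top"); s=ctrl.snapshot("scene"); o=ctrl.get_obs(); print(o["tool_pos"],o["force"],o["moment"],o["clock"])
a=t["color"][200:310,300:440]; b=s["color"][215:325,280:420]
cv2.imwrite("pics/f.png",cv2.resize(np.hstack([a,b]),(800,314),interpolation=cv2.INTER_CUBIC)[:,:,::-1])
```

```text
[ 0.518828   -0.1822278   0.12992175] [-7.65666241 -1.63743871  7.34231863] [-0.21919662  2.85851641  0.00422053] 19.7667
```

View pics/f.png

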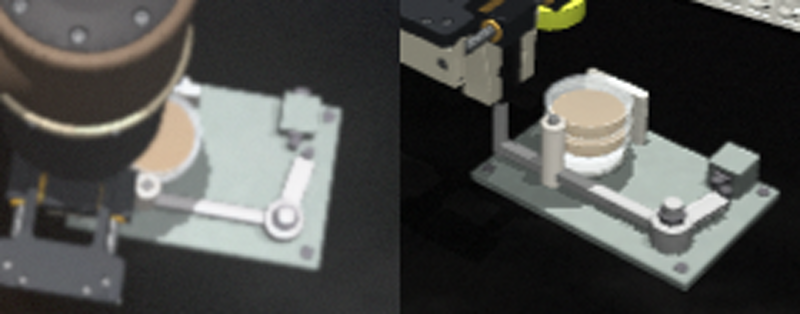

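Final view: the pile stands flat between roller and fence, roller touching at (149,185) in the left half. Force jumped while the handle all but stopped moving, so it is pinned. I'll add a little preload and recheck.

send_rows --deltas '[[[0, -0.0005, 0], 0], [[0, -0.001, 0], 0], [[0, -0.0015, 0], 0], [[0, -0.0015, 0], 0], [[0, -0.0015, 0], 0]]'

```text
clock: 20.18
tool_pos: [0.5191, -0.1822, 0.1299]
orientation: [179.7, 0.0, -92.6]
force: [-12.3, -0.3, 10.0]
opening: 0.0154
gripper_force: 30.0
```

send_rows --deltas '[[[0, 0, 0], 0], [[0, 0, 0], 0], [[0, 0, 0], 0], [[0, 0, 0], 0], [[0, 0, 0], 0]]'

```text
clock: 20.6
tool_pos: [0.519, -0.1822, 0.1299]
orientation: [179.7, 0.0, -92.6]
force: [-12.2, 0.6, 10.2]
opening: 0.0148
gripper_force: 30.0
```

```bash
python3 -c "
from h import *
print(ctrl.close_job())"
```

```text
the job is handed in; nothing more can be done
None
```

I stacked the two beige dishes on the stand's dish, within about 2 mm of each other, and swung the tensioner arm past its click. I handed the job in at about 20.6 s with the gripper still holding the handle and the roller pressing the pile against the fence at a steady 12 N at the wrist; the hand-in returned no verdict.

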